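# Reset the table grill and refit its temperature knob

### The arm

A 6-joint arm with a two-finger parallel gripper is mounted at the origin on the work surface. World frame = base frame: x ahead of the robot, y to its left, z up, the work surface at z = 0. Lengths are in m, angles in rad, forces in N, time in s.
With the tool pointing down it reaches from about 0.35 to 0.775 m from the base axis. Payload 7.3 kg.
Tool frame: the origin (TCP) lies midway between the tips of the shut fingers; the grasp point (between the pads) lies robot.grasp_offset behind it (robot.grasp_offset is the distance from the TCP to the grasp point, in m); z points along the fingers, x is the direction in which the jaws open and shut, and the axes are right-handed (so a half turn about z gives the same grasp; the last joint's range is limited). The gripper opens to 92 mm and grips with 3 to 60 N. Pads are 19 mm wide; open, the fingers measure 130 mm over their backs; the gripper's body (75 mm by 190 mm) begins 47 mm behind the grasp point.
Start: joints at [-1.327, 0.342, 1.524, -0, 1.275, -0.146], TCP at [0.2, -0.486, 0.227] pointing down, gripper open.
Joint ranges: [-2.53, 2.53], [-0.77, 2.02], [0.04, 2.7], [-1, 4.14], [0.28, 2.66], [-3.11, 3.11]. Speed limits (rad/s): [2.57, 2.57, 3.14, 3.14, 3.14, 3.14].

### API

Orientations are given as [roll, pitch, yaw] about the fixed x, y, z axes, in that order (R = Rz(yaw) Ry(pitch) Rx(roll)).
In Python, from cell import robot gives the robot as it stands. The module is installed in compiled form; this text tells all that it offers.
- The arm moves only by the tool move_arm, never from a script. Its argument "increments" is a list of rows, each a list of 7 numbers: the finger opening in mm, from 0 to 91.8, then the shift along the tool's x, y, z in mm, then the turn, a rotation vector about the tool's x, y, z in rad. A call has 1 to 12 rows; each row shifts and turns the pose as measured when the row begins, along the tool's axes as they then stand; what a row does not reach is not made up. A row lasts 1/8 s, in which the tool goes at most 62.5 mm and 10.7 degrees, less where a joint would pass 70% of its speed; a pose out of reach is approached as far as the arm can. A call is refused whole if a number of a shift passes 62.5 or a number of a turn 0.188, either way. A call with a gripper value outside its range is refused whole. The fingers move at their own pace and stop on an object; "newtons" is the grip in N (left out, the last holds). Time passes only in rows, so rows that do not move let the fingers close. It gives the time, the measured TCP pose, the force and the opening at its end, in the units of the state.
- robot.observe(): the state, without advancing time (a new reading comes with each control period).
- robot.read_camera(name): name is "side" or "top"; returns a dict with "img" (384x512x3 uint8, red, green, blue), "fx", "fy", "cx", "cy" (pixels), "T" (4x4, takes a point from camera to world coordinates). Camera axes: x right, y down, z forward; pixel columns grow to the right and rows downward; lengths in m; the calibration is good to about 2 mm. A picture is of the moment at which its call begins. There is no depth.
- robot.hand_in(): hands the job in, once; it reports no verdict.
Trained networks look in the newest picture that a camera, given by its name, has taken for a name from the list of things; names that differ only in an ending like _2 or _b are one class to them, and where a whole thing is asked for, a point or a joint stands for the part that bears it (a point fixed in the world has none). Each returns a list of dicts, best first, with "conf" (0 to 1); they miss things now and then, are a little off and sometimes report something else, mostly with a low value. They report only what shows in the picture. A call takes as long as a camera call. They do not tell look-alikes from the thing itself.
- robot.look_for(thing, camera): "rect" ([left, top, width, height] in pixels, round what is visible of it).
The state is a dict: "time": time; "qpos": joint angles; "qvel": joint speeds; "joint_efforts": joint torques, N m; "tool_pos": TCP position; "tool_rot": TCP orientation; "contact_force": force on the tool from outside, world axes, zero at the start; "torque": the same for the moment, N m; "opening": finger opening in m.
Only numpy, scipy, OpenCV 4.12 (cv2) and the standard library are available. Lean on these libraries where they do the work, as an engineer would, in place of code of your own. Each camera call takes 0.05 s, during which the arm holds its last target.

### The job

Put the table grill's control back in service: first press the sprung reset paddle at the end of the control box down to its stop and let it spring back up. Then take the loose pointer knob, turn it so that its bore matches the D-shaped spindle on the control box, put it fully on and push spindle and knob in to the stop against the spring. Finish while still holding the knob pushed in: do not let go at the end, and leave the other things on the table where they are.

Things in the scene. Friction and masses are not known exactly. Their poses are not given: they have to be found in the camera images.
- knob: Loose black pointer knob, 47 long, 26 wide, 34 tall, 45 g, standing upright on its open underside. Origin: centre of underside, on the bore axis; x to the pointed nose (x = +30, white line on top), z up; square end at x = -17. Long sides y = +-13 flat and upright over x = -17..17: pinch there. D bore from below, 13 deep, 16.2 wide, its flat at x = +4.2, its back at x = -8.2.
- knob_nose (a point): Point inside the knob's nose, 28 mm from the knob's axis along its +x, 17 mm above the underside.
- spindle_top (a point): Top centre of the upright steel D-spindle on the control box: 14 mm diameter, flat 3 mm from the axis, top edge chamfered, top 69 mm above the table at rest. Moves with the spindle. x points out of the flat, z up. The knob goes on only with its nose along this x (about 1 mm play); fully on, its underside is 13 mm below this point.
- spindle (a joint): How far the spindle is pushed in (down), m: 0 at rest, 0.005 at its stop. Sprung: about 4 N to start, 6.5 N at the stop; comes up when let go. It does not turn. At the stop with the knob fully on, the knob's underside is 2 mm above the collar.
- collar: Fixed round aluminium collar on the control box, 82 mm across, 4 mm thick, the spindle standing 20 mm out of its middle. Origin: centre of its underside, 45 mm above the table. x points out of the spindle's flat, to a small white raised mark (12 by 4 mm, 2 mm high) on the rim. Its direction differs from run to run.
- paddle_press (a point): Spot to press on the reset paddle's upper face, 60 mm from the hinge; 54 mm above the table at rest, 36 mm when fully down (plate level). The paddle: steel plate 62 wide, 80 long, 5 thick with a rubber patch, at the box's end away from the cooking plate; hinge level, 36 mm above the table, 48 mm from the spindle axis; at rest it slopes up away from the spindle.
- paddle (a joint): Angle of the reset paddle, rad: 0 at rest (sloping up), 0.30 pressed down to its stop. Sprung: about 3 N on the press spot to start, 6 N at the stop; springs back by itself.
- grill: Electric table grill with grey control box, fixed. Origin on the table under the spindle axis. Box 90 (x) by 105 mm, y = -45..60, 45 high; paddle out to y = -128; towards +y a neck, then the dark cooking plate with aluminium end handles, y = 120..550, 280 wide, 94 high.
- plate: Bystander: white side plate, 120 mm across, 18 mm high. Origin: centre of underside.
- pepper_mill: Bystander: dark wooden pepper mill, 48 mm across, 92 mm tall. Origin: centre of underside.
- jar: Bystander: amber glass jar with steel cap, 68 mm across, 100 mm tall. Origin: centre of underside.
- mug: Bystander: blue mug, 80 mm across, 92 mm tall. Origin: centre of underside.
- bowl: Bystander: white bowl, 110 mm across, 55 mm tall. Origin: centre of underside.
- spatula: Bystander: spatula with a wooden handle, 280 mm long, blade 65 mm wide, lying along its x, handle to -x. Origin: on the table, near its middle.
- spoon: Bystander: steel spoon, lying along its x, handle to -x. Origin: on the table, near its middle.
Things that resemble listed ones, but are neither listed nor needed, are in the scene too. What is meant by the knob is not pink or purple, and is the smaller of those in its own colour.

How it is judged:
On the way, in this order (a step that is already met when the one before it is completed fails the run):
1. the reset paddle is pressed down to its stop (value of joint paddle above 0.27 rad), for 0.1 s.
2. the knob is fully on the spindle, flat to flat, with the paddle back up (horizontal distance between knob and spindle_top below 0.003 m and z of knob in the frame of spindle_top below -0.0105 m and angle between the x axis of knob and the x axis of spindle_top, either way round below 0.25 rad and x of knob_nose in the frame of spindle_top above 0.02 m and value of joint paddle below 0.06 rad), for 0.1 s.
At the end, for the whole second after the job is handed in: Knob on the spindle: axes within 3 mm, underside over 10.5 mm below spindle top, tilt under 0.12 rad, nose within 0.25 rad of the flat's direction; fingers bear on the knob (over 2 N), spindle pushed in over 3.8 of 5 mm; paddle up (under 0.06 rad) (all of step 2 and angle between knob's own z axis and vertical below 0.12 rad and value of joint spindle above 0.0038 m and contact force between the fingers and knob above 2 N); the arm keeps its last pose, push and grip.
It fails at once if a bystander is shifted by more than 30 mm (distance of any of plate, pepper_mill, jar, mug, bowl, spatula, spoon from where it was at the start of the episode above 0.03 m).
It also fails if it takes over 56 s, if anything falls off the work surface, if the arm or the gripper's body presses on something with over 40 N, if the wrist force passes 120 N, or if a joint passes its speed limit or range.

## Working session

There is one attempt and no reset: what is moved stays moved. The work goes in short steps, Python scripts to look and compute and a tool call to move; the robot and the scene stay as the last step left them, time stands still between calls to the robot, and variables do not carry over. Pictures are saved under pics/ and viewed, and the job is handed in when it is done.

Besides the shell and the picture viewer there is one more tool, called after ">>>" by a JSON object that holds its "api" and its "payload". move_arm: Moves the arm, as the interface text tells. Its arguments: {"type":"object","properties":{"increments":{"type":"array"},"newtons":{"type":"number"}},"required":["increments"]}

```bash
mkdir -p pics; cat > h.py <<'E'
import numpy as np, cv2
from cell import robot
def snap(cam,name):
    d=robot.read_camera(cam); cv2.imwrite(f'pics/{name}.png',d['img'][:,:,::-1])
    np.savez(f'pics/{name}.npz',**d); return d
def ray(d,u,v):
    T=d['T']; r=T[:3,:3]@np.array([(u-d['cx'])/d['fx'],(v-d['cy'])/d['fy'],1.]); return T[:3,3],r
def onz(d,u,v,z):
    o,r=ray(d,u,v); return o+r*(z-o[2])/r[2]
def proj(d,p):
    T=d['T']; c=T[:3,:3].T@(np.array(p)-T[:3,3]); return np.array([d['fx']*c[0]/c[2]+d['cx'],d['fy']*c[1]/c[2]+d['cy']])
def tri(d1,p1,d2,p2):
    o1,r1=ray(d1,*p1);o2,r2=ray(d2,*p2)
    A=np.stack([r1,-r2],1);s=np.linalg.lstsq(A,o2-o1,rcond=None)[0]
    a,b=o1+s[0]*r1,o2+s[1]*r2; return (a+b)/2,np.linalg.norm(a-b)
def load(n):
    return dict(np.load(f'pics/{n}.npz'))
def crop(n,x,y,w,h,s,out):
    im=cv2.imread(f'pics/{n}.png')[y:y+h,x:x+w]; cv2.imwrite(f'pics/{out}.png',cv2.resize(im,None,fx=s,fy=s,interpolation=cv2.INTER_CUBIC))
E
python3 - <<'E'
from h import *
for c in('top','side'):
    d=snap(c,c+'0'); print(c,d['fx'],d['T'].round(3).tolist())
    for t in('knob','collar','paddle_press','spindle_top','plate','pepper_mill','jar','mug','bowl','spatula','spoon'):
        print(t,[(np.round(r['rect']).tolist(),round(r['conf'],2)) for r in robot.look_for(t,c)][:6])
s=robot.observe();print({k:np.round(v,3).tolist() for k,v in s.items()}, robot.grasp_offset)
E
```

```text
top 402.4517276434587 [[0.001, -0.993, 0.117, 0.427], [-1.0, 0.001, 0.021, -0.197], [-0.021, -0.117, -0.993, 1.157], [0.0, 0.0, 0.0, 1.0]]
knob [([239.0, 238.0, 15.0, 22.0], 0.79), ([251.0, 211.0, 22.0, 16.0], 0.7), ([222.0, 210.0, 20.0, 17.0], 0.55), ([283.0, 184.0, 16.0, 27.0], 0.5)]
collar [([142.0, 186.0, 32.0, 30.0], 0.87)]
paddle_press [([175.0, 192.0, 26.0, 23.0], 0.73)]
spindle_top []
plate [([264.0, 120.0, 46.0, 40.0], 0.56)]
pepper_mill [([216.0, 135.0, 18.0, 27.0], 0.74)]
jar [([324.0, 144.0, 30.0, 27.0], 0.63)]
mug [([374.0, 258.0, 40.0, 35.0], 0.97), ([0.0, 124.0, 209.0, 114.0], 0.36)]
bowl [([374.0, 177.0, 42.0, 41.0], 0.81)]
spatula [([331.0, 179.0, 20.0, 101.0], 0.83)]
spoon [([269.0, 230.0, 18.0, 73.0], 0.97), ([173.0, 191.0, 28.0, 24.0], 0.71)]
side 389.6820250620364 [[-0.997, -0.047, 0.057, 0.471], [-0.073, 0.522, -0.85, 0.591], [0.01, -0.852, -0.524, 0.543], [0.0, 0.0, 0.0, 1.0]]
knob [([260.0, 211.0, 15.0, 27.0], 0.83), ([293.0, 204.0, 26.0, 24.0], 0.83), ([262.0, 193.0, 14.0, 24.0], 0.72), ([231.0, 169.0, 28.0, 27.0], 0.58), ([286.0, 190.0, 77.0, 17.0], 0.56)]
c
[... 170 characters left out ...]
, 23.0], 0.61)]
pepper_mill [([159.0, 199.0, 24.0, 37.0], 0.87)]
jar [([197.0, 129.0, 28.0, 37.0], 0.76)]
mug [([309.0, 118.0, 27.0, 38.0], 0.71)]
bowl [([236.0, 124.0, 37.0, 22.0], 0.6)]
spatula [([232.0, 157.0, 103.0, 14.0], 0.92), ([198.0, 131.0, 26.0, 38.0], 0.43), ([64.0, 227.0, 236.0, 155.0], 0.3)]
spoon [([285.0, 193.0, 80.0, 16.0], 0.79)]
{'time': 1.2, 'qpos': [-1.327, 0.342, 1.524, -0.0, 1.275, -0.146], 'qvel': [-0.0, 0.001, 0.0, -0.001, 0.001, 0.001], 'joint_efforts': [-0.002, -43.114, -24.448, 0.072, 0.048, -0.0], 'tool_pos': [0.2, -0.486, 0.227], 'tool_rot': [3.142, -0.0, -1.181], 'contact_force': [-0.072, -0.159, -0.802], 'torque': [0.043, 0.063, 0.006], 'opening': 0.092} 0.0188
```

```bash
python3 - <<'E'
from h import *
crop('top0',130,120,200,150,4,'t1');crop('side0',150,150,180,150,4,'s1')
E
```

```text
(no output)
```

View pics/top0.png

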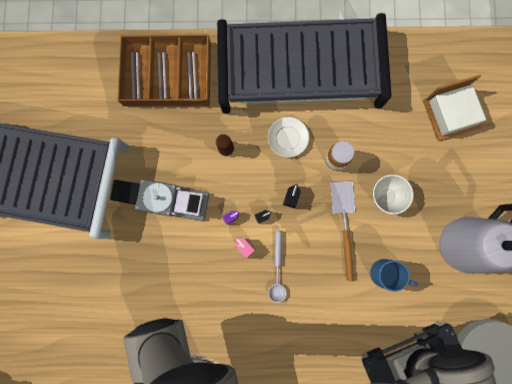

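View pics/side0.png

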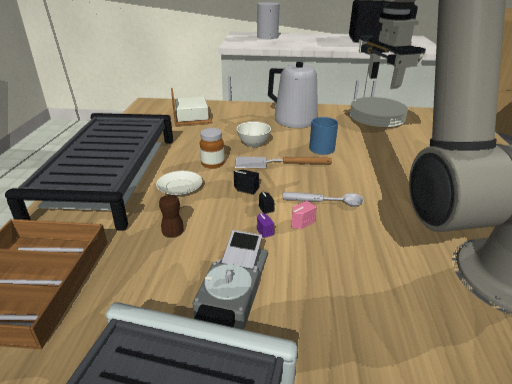

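```bash
ls pics
```

```text
s1.png
side0.npz
side0.png
t1.png
top0.npz
top0.png
```

View pics/t1.png

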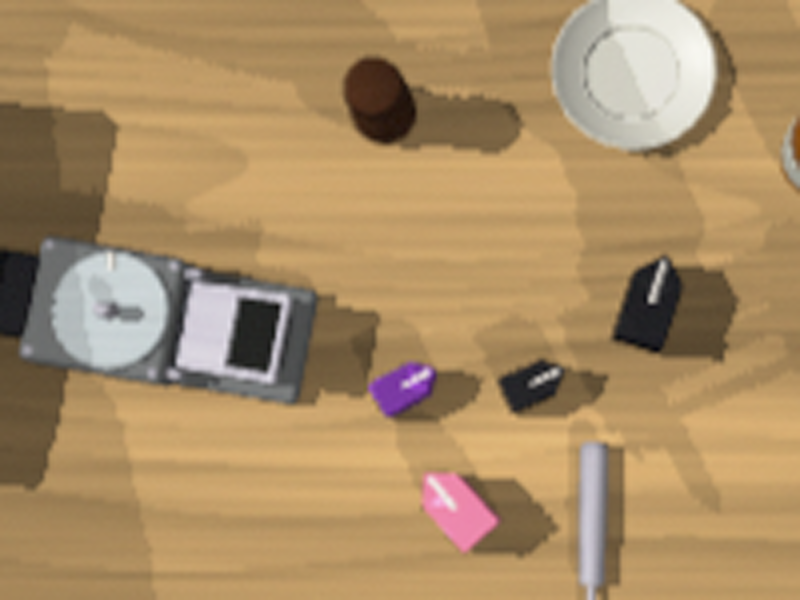

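View pics/s1.png

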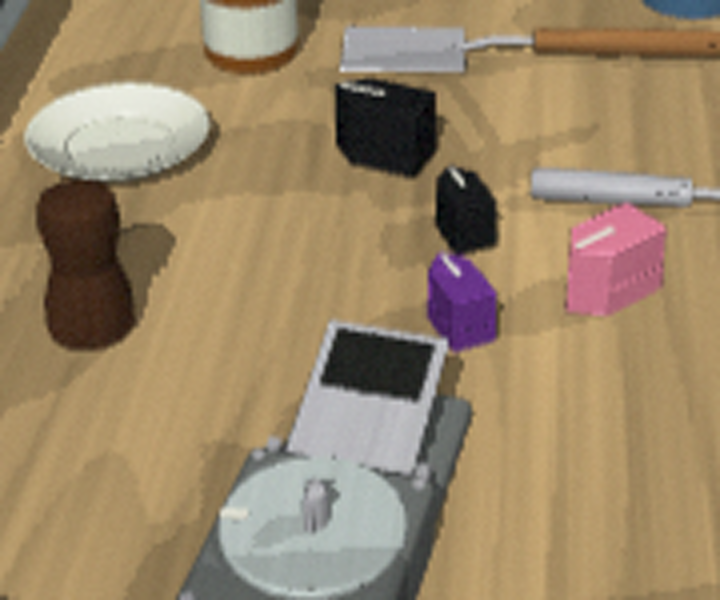

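```bash
python3 - <<'E'
from h import *
a=load('top0');b=load('side0')
print(onz(a,262,216,.034),onz(b,266,201,.017), onz(a,158,198,.049))
crop('top0',245,200,40,30,20,'t2');crop('side0',250,185,32,36,16,'s2');crop('top0',130,170,80,60,10,'t3');crop('side0',190,225,80,75,8,'s3')
E
```

```text
[ 0.49781546 -0.18774813  0.034     ] [ 0.49773089 -0.19250325  0.017     ] [0.5470295  0.10160604 0.049     ]
```

View pics/t2.png

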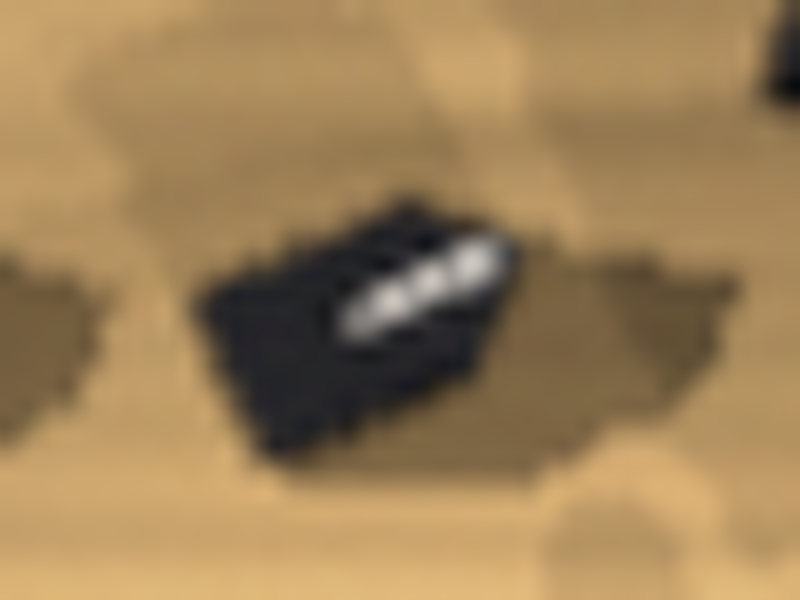

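View pics/s2.png

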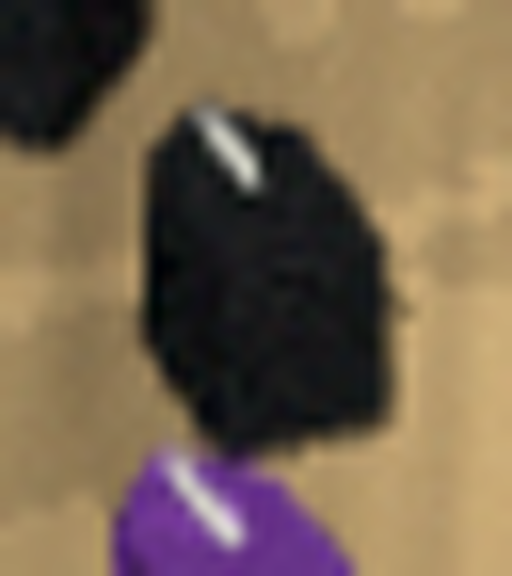

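View pics/t3.png

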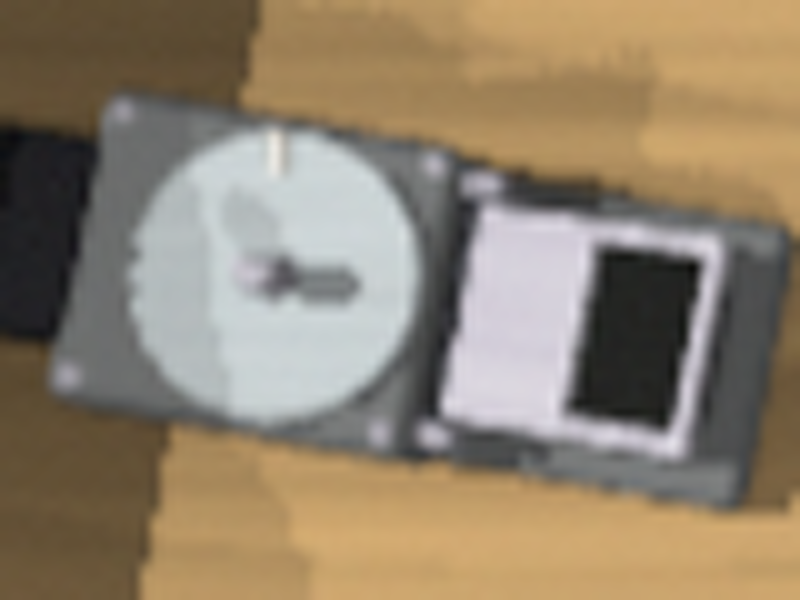

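View pics/s3.png

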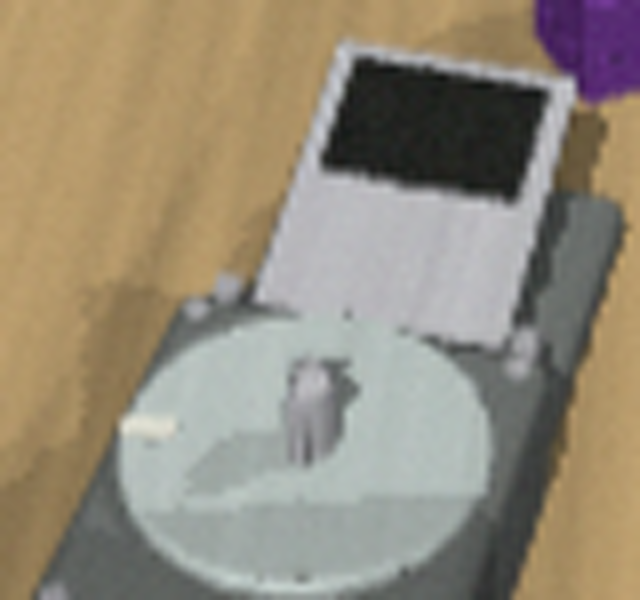

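```bash
cat > fit.py <<'E'
from h import *
from scipy.optimize import minimize, least_squares
a=load('top0');b=load('side0')
S=4
def up(d): return cv2.resize(d['img'],None,fx=S,fy=S,interpolation=cv2.INTER_CUBIC).astype(float)
def P(d,p): return (np.array([proj(d,q) for q in p])+.5)*S-.5
def kpts(x,y,t,z0=0):
    o=[(-17,-13),(17,-13),(30,0),(17,13),(-17,13)]; o=np.array(o)/1e3
    # nose shape approx
    R=np.array([[np.cos(t),-np.sin(t)],[np.sin(t),np.cos(t)]]); q=o@R.T+[x,y]
    return [np.r_[p,z] for p in q for z in(z0,z0+.034)]
def knobmask(d,rect):
    I=up(d); m=np.zeros(I.shape[:2],bool); x,y,w,h=[int(v*S) for v in rect]
    r=I[y:y+h,x:x+w]; dark=(r.max(2)<75); 
    k=dark.astype(np.uint8); k=cv2.morphologyEx(k,cv2.MORPH_CLOSE,np.ones((15,15)))
    n,l,s,_=cv2.connectedComponentsWithStats(k); i=1+np.argmax(s[1:,4]); m[y:y+h,x:x+w]=l==i; return m
ms=[(a,knobmask(a,(250,205,25,22))),(b,knobmask(b,(257,190,19,24)))]
def cost(p):
    c=0
    for d,m in ms:
        hull=cv2.convexHull((P(d,kpts(*p))*16).round().astype(np.int32).reshape(-1,1,2))
        r=np.zeros(m.shape,np.uint8); cv2.fillConvexPoly(r,hull,1,shift=4); c+=1-(r.astype(bool)&m).sum()/(r.astype(bool)|m).sum()
    return c
if __name__=='__main__':
    best=min((minimize(cost,[.4968,-.190,t],method='Nelder-Mead',options=dict(initial_simplex=[[.4968+i,-.190+j,t+k] for i,j,k in((0,0,0),(.005,0,0),(0,.005,0),(0,0,.2))])) for t in np.arange(-2,-.3,.3)),key=lambda r:r.fun)
    print('knob',best.x.round(4),best.fun)
    for keep in(0,1):
        s=ms[:]; ms[:]=[s[keep]]; r=minimize(cost,best.x,method='Nelder-Mead',options=dict(initial_simplex=[best.x+v for v in([0,0,0],[.004,0,0],[0,.004,0],[0,0,.1])])); print(keep,r.x.round(4),r.fun); ms[:]=s
    vis=[]
    for d,m in ms:
        I=up(d)[:,:,::-1].astype(np.uint8).copy(); h=cv2.convexHull(P(d,kpts(*best.x)).round().astype(np.int32).reshape(-1,1,2)); cv2.polylines(I,[h],True,(0,255,0),1)
        c=np.array(np.nonzero(m)).mean(1).astype(int); vis.append(cv2.resize(I[c[0]-75:c[0]+75,c[1]-75:c[1]+75],(400,400)))
    cv2.imwrite('pics/fitk.png',np.hstack(vis))
    f=lambda p,x0,y0,s:[x0+(p[0]+.5)/s-.5,y0+(p[1]+.5)/s-.5]
    # collar extents
    th=np.linspace(0,2*np.pi,360)
    def ext(d,c):
        q=np.array([proj(d,[c[0]+.041*np.cos(t),c[1]+.041*np.sin(t),c[2]]) for t in th]); return np.r_[q.min(0),q.max(0)]
    T=np.r_[f((131,128),130,170,10),f((421,425),130,170,10)]; Sd=np.r_[f((117,315),190,225,8),f((492,583),190,225,8)]
    r=least_squares(lambda c:np.r_[ext(a,c)-T,ext(b,c)-Sd],[.547,.10,.049],x_scale=.01); print('collar',r.x,r.fun.round(2))
    mt=f((276,155),130,170,10); msd=f((149,426),190,225,8); m,e=tri(a,mt,b,msd);print('mark',m,e, onz(a,*mt,.051),onz(b,*msd,.051))
    st,e=tri(a,f((256,275),130,170,10),b,f((311,372),190,225,8));print('sp top',st,e)
    # paddle: corners far end & near end
    for n,p,q in(('far1',(728,238),(350,42)),('far2',(683,455),(577,82)),('near1',(485,207),(257,298)),('near2',(440,415),(503,345)),('rub1',(600,248),(362,57)),('rub2',(703,262),(0,0))):
        if q[0]: print(n,tri(a,f(p,130,170,10),b,f(q,190,225,8)))
E
python3 fit.py
```

```text
knob [ 0.4971 -0.1841 -1.1659] 0.27869329297084366
0 [ 0.4978 -0.1867 -1.1087] 0.15595942519019446
1 [ 0.4961 -0.1823 -1.0996] 0.10709234188724992
collar [0.55014198 0.10433587 0.04760661] [-0.08  0.04  0.18 -0.43 -0.09 -0.51  0.33  0.51]
mark [0.58384884 0.1048805  0.05001221] 0.0011114030339535869 [0.5831494  0.10454876 0.051     ] [0.58418986 0.10580632 0.051     ]
sp top [0.54803711 0.10434603 0.0683366 ] 0.0009604995743551
far1 (array([ 0.55740436, -0.02341922,  0.0573152 ]), np.float64(0.0029817436081692487))
far2 (array([ 0.49858403, -0.0120168 ,  0.05752648]), np.float64(0.0007360895860682655))
near1 (array([0.56987804, 0.04872398, 0.03678019]), np.float64(0.0007595108151311045))
near2 (array([0.51108946, 0.05990204, 0.03712337]), np.float64(0.0008440589665903531))
rub1 (array([0.55125965, 0.00800816, 0.07792934]), np.float64(0.004940429780866864))
```

View pics/fitk.png

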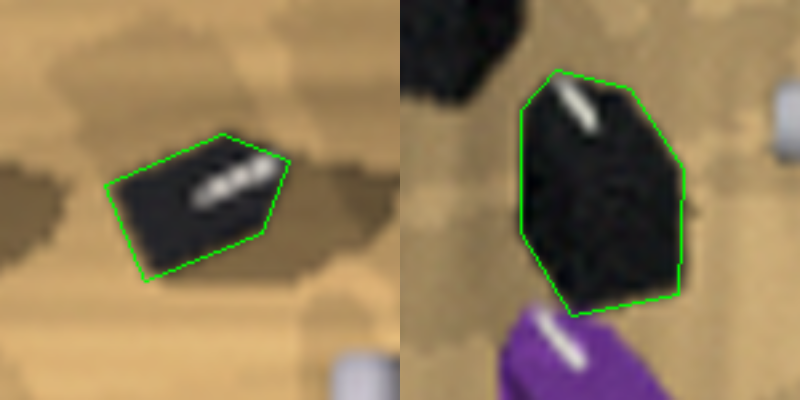

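```bash
cat > plan.py <<'E'
from h import *
import sys
from scipy.spatial.transform import Rotation as Ro
def plan(target,yaw,op,n,state=None):
    s=robot.observe(); p=np.array(s['tool_pos']);R=Ro.from_euler('xyz',s['tool_rot']); G=Ro.from_euler('xyz',[np.pi,0,yaw])
    rv=(R.inv()*G).as_rotvec(); print('t',round(s['time'],2),'pos',p.round(4),'rot',np.round(s['tool_rot'],3),'F',np.round(s['contact_force'],1),'op',round(s['opening'],4))
    step=(np.array(target)-p)/n; rows=[]
    for i in range(n):
        Ri=R*Ro.from_rotvec(rv*i/n); rows.append([op]+(Ri.inv().apply(step)*1e3).round(1).tolist()+(rv/n).round(3).tolist())
    print(rows)
if __name__=='__main__':
    v=[float(x) for x in sys.argv[1:]]; plan(v[:3],v[3],v[4],int(v[5]))
E
python3 plan.py .53 -.001 .12 .42 0 12
```

```text
t 1.2 pos [ 0.1995 -0.4856  0.2268] rot [ 3.142 -0.    -1.181] F [-0.1 -0.2 -0.8] op 0.0917
[[0.0, -26.9, -40.8, 8.9, 0.0, -0.0, -0.133], [0.0, -21.2, -44.0, 8.9, 0.0, -0.0, -0.133], [0.0, -15.2, -46.5, 8.9, 0.0, -0.0, -0.133], [0.0, -8.9, -48.1, 8.9, 0.0, -0.0, -0.133], [0.0, -2.4, -48.8, 8.9, 0.0, -0.0, -0.133], [0.0, 4.1, -48.7, 8.9, 0.0, -0.0, -0.133], [0.0, 10.6, -47.7, 8.9, 0.0, -0.0, -0.133], [0.0, 16.8, -45.9, 8.9, 0.0, -0.0, -0.133], [0.0, 22.8, -43.2, 8.9, 0.0, -0.0, -0.133], [0.0, 28.3, -39.8, 8.9, 0.0, -0.0, -0.133], [0.0, 33.4, -35.7, 8.9, 0.0, -0.0, -0.133], [0.0, 37.8, -31.0, 8.9, 0.0, -0.0, -0.133]]
```

>>> {"api": "move_arm", "payload": {"increments": [[0, -27, -41, 8, 0, 0, -0.133], [0, -21, -44, 8, 0, 0, -0.133], [0, -15, -46, 8, 0, 0, -0.133], [0, -9, -48, 8, 0, 0, -0.133], [0, -2, -49, 8, 0, 0, -0.133], [0, 4, -49, 8, 0, 0, -0.133], [0, 11, -48, 8, 0, 0, -0.133], [0, 17, -46, 8, 0, 0, -0.133], [0, 23, -43, 8, 0, 0, -0.133], [0, 28, -40, 8, 0, 0, -0.133], [0, 33, -36, 8, 0, 0, -0.133], [0, 38, -31, 8, 0, 0, -0.133]]}}

```text
time: 2.7
tool_pos: [0.5316, 0.0161, 0.1287]
tool_rot: [3.133, -0.003, 0.46]
contact_force: [0.9, -1.5, -0.1]
opening: 0.0003
```

```bash
python3 plan.py .53 -.001 .07 .42 0 4
```

```text
t 2.7 pos [0.5316 0.0161 0.1287] rot [ 3.133e+00 -3.000e-03  4.600e-01] F [ 0.9 -1.5 -0.1] op 0.0003
[[0.0, -2.3, 3.5, 14.7, 0.002, -0.001, 0.01], [0.0, -2.2, 3.6, 14.7, 0.002, -0.001, 0.01], [0.0, -2.2, 3.6, 14.7, 0.002, -0.001, 0.01], [0.0, -2.1, 3.7, 14.7, 0.002, -0.001, 0.01]]
```

>>> {"api": "move_arm", "payload": {"increments": [[0, -2.3, 3.6, 15, 0.002, 0, 0.01], [0, -2.2, 3.6, 15, 0.002, 0, 0.01], [0, -2.2, 3.6, 15, 0.002, 0, 0.01], [0, -2.1, 3.7, 14, 0.002, 0, 0.01], [0, 0, 0, 0, 0, 0, 0]]}}

```text
time: 3.32
tool_pos: [0.5296, -0.002, 0.0655]
tool_rot: [-3.141, -0.002, 0.418]
contact_force: [0.7, -0.7, 1.0]
opening: 0.0007
```

```bash
python3 plan.py .53 -.001 .034 .42 0 6; python3 - <<'E'
from h import *
snap('top','top1');snap('side','side1')
crop('top1',150,170,70,60,5.5,'t4');crop('side1',190,200,90,80,5,'s4')
a=cv2.imread('pics/t4.png');b=cv2.imread('pics/s4.png');h=330;cv2.imwrite('pics/c4.png',np.hstack([cv2.resize(a,(385,330)),cv2.resize(b,(371,330))]))
E
```

```text
t 3.33 pos [ 0.5296 -0.002   0.0655] rot [-3.141e+00 -2.000e-03  4.180e-01] F [ 0.7 -0.7  1. ] op 0.0007
[[0.0, 0.1, -0.1, 5.2, -0.0, -0.0, -0.0], [0.0, 0.1, -0.1, 5.2, -0.0, -0.0, -0.0], [0.0, 0.1, -0.1, 5.2, -0.0, -0.0, -0.0], [0.0, 0.1, -0.1, 5.2, -0.0, -0.0, -0.0], [0.0, 0.1, -0.1, 5.2, -0.0, -0.0, -0.0], [0.0, 0.1, -0.1, 5.2, -0.0, -0.0, -0.0]]
```

View pics/c4.png

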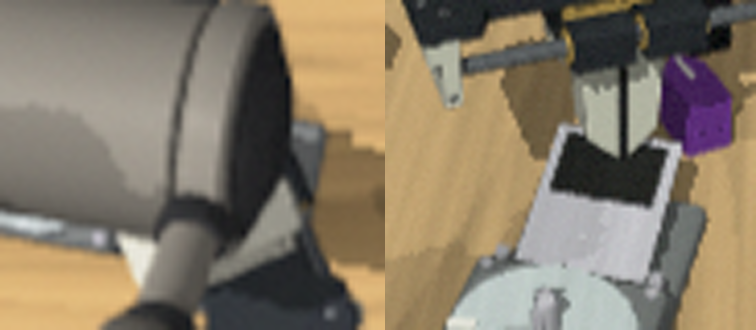

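Side view: fingertips at crop (622,158) are right above the black rubber patch. Press.

>>> {"api": "move_arm", "payload": {"increments": [[0, 0, 0, 6, 0, 0, 0], [0, 0, 0, 6, 0, 0, 0], [0, 0, 0, 6, 0, 0, 0], [0, 0, 0, 6, 0, 0, 0], [0, 0, 0, 5, 0, 0, 0], [0, 0, 0, 4, 0, 0, 0]]}}

```text
time: 4.18
tool_pos: [0.5324, -0.0024, 0.0351]
tool_rot: [3.137, -0.008, 0.42]
contact_force: [-10.5, -1.2, 38.4]
opening: 0.0004
```

>>> {"api": "move_arm", "payload": {"increments": [[0, 0, 0, 0.3, 0, 0, 0], [0, 0, 0, 0.3, 0, 0, 0]]}}

```text
time: 4.42
tool_pos: [0.5321, -0.0024, 0.0362]
tool_rot: [3.137, -0.008, 0.42]
contact_force: [-1.5, -1.4, 5.7]
opening: 0.0005
```

>>> {"api": "move_arm", "payload": {"increments": [[0, 0, 0, -15, 0, 0, 0], [0, 0, 0, -30, 0, 0, 0], [0, 0, 0, -40, 0, 0, 0], [45, 0, 0, -10, 0, 0, 0]]}}

```text
time: 4.92
tool_pos: [0.5309, -0.0008, 0.1338]
tool_rot: [3.14, -0.007, 0.42]
contact_force: [-0.0, 0.0, -0.9]
opening: 0.0063
```

```bash
python3 plan.py .497 -.185 .09 .42 45 5
```

```text
t 4.92 pos [ 0.5309 -0.0008  0.1338] rot [ 3.14  -0.007  0.42 ] F [-0.   0.  -0.9] op 0.0063
[[45.0, -21.3, 30.9, 8.7, 0.0, -0.001, -0.0], [45.0, -21.2, 30.9, 8.7, 0.0, -0.001, -0.0], [45.0, -21.2, 30.9, 8.7, 0.0, -0.001, -0.0], [45.0, -21.2, 30.9, 8.7, 0.0, -0.001, -0.0], [45.0, -21.2, 30.9, 8.7, 0.0, -0.001, -0.0]]
```

>>> {"api": "move_arm", "payload": {"increments": [[45, -21, 31, 5, 0, 0, 0], [45, -21, 31, 9, 0, 0, 0], [45, -21, 31, 9, 0, 0, 0], [45, -21, 31, 9, 0, 0, 0], [45, -21, 31, 9, 0, 0, 0]]}}

```text
time: 5.55
tool_pos: [0.4975, -0.186, 0.0902]
tool_rot: [-3.14, -0.008, 0.425]
contact_force: [0.2, -0.9, -0.2]
opening: 0.0447
```

```bash
cat > fit2.py <<'E'
import fit; from fit import *
def hullmask(d,rect,thr=95):
    I=up(d); x,y,w,h=[int(v*S) for v in rect]; r=I[y:y+h,x:x+w]
    k=((r.max(2)<thr)&(r[:,:,0]-r[:,:,2]<25)).astype(np.uint8); n,l,s,_=cv2.connectedComponentsWithStats(k); i=1+np.argmax(s[1:,4])
    c=max(cv2.findContours((l==i).astype(np.uint8),cv2.RETR_EXTERNAL,cv2.CHAIN_APPROX_NONE)[0],key=len)+[x,y]
    m=np.zeros(I.shape[:2],np.uint8); cv2.fillConvexPoly(m,cv2.convexHull(c),1); return m.astype(bool)
if __name__=='__main__':
    for sel in ([0,1],[0],[1]):
        M=[(a,hullmask(a,(250,205,25,22))),(b,hullmask(b,(257,190,19,24)))]
        fit.ms[:]=[M[i] for i in sel]
        x0=np.array([.497,-.185,-1.15]); r=minimize(fit.cost,x0,method='Nelder-Mead',options=dict(initial_simplex=[x0+v for v in([0,0,0],[.004,0,0],[0,.004,0],[0,0,.1])])); print(sel,r.x.round(4),r.fun)
    f=lambda p,x0,y0,s:[x0+(p[0]+.5)/s-.5,y0+(p[1]+.5)/s-.5]
    for d,q in((a,[f((355,325),245,200,20),f((495,248),245,200,20)]),(b,[f((255,187),250,185,16),f((200,110),250,185,16)])):
        p=[onz(d,*u,.034) for u in q]; v=p[1]-p[0]; print(p[0].round(4),p[1].round(4),np.arctan2(v[1],v[0]))
E
python3 fit2.py; python3 plan.py .4968 -.185 .006 .42 45 4
```

```text
[0, 1] [ 0.4973 -0.1842 -1.1593] 0.17528576676818064
[0] [ 0.4975 -0.1855 -1.1544] 0.1208791208791209
[1] [ 0.4974 -0.1839 -1.1615] 0.05094298721005852
[ 0.4984 -0.1885  0.034 ] [ 0.5092 -0.2081  0.034 ] -1.0678567250209514
[ 0.4992 -0.1875  0.034 ] [ 0.5086 -0.2081  0.034 ] -1.1420782013608104
t 5.55 pos [ 0.4975 -0.186   0.0902] rot [-3.14  -0.008  0.425] F [ 0.2 -0.9 -0.2] op 0.0447
[[45.0, -0.2, -0.3, 21.0, -0.0, -0.002, 0.001], [45.0, -0.2, -0.3, 21.0, -0.0, -0.002, 0.001], [45.0, -0.1, -0.3, 21.0, -0.0, -0.002, 0.001], [45.0, -0.1, -0.3, 21.0, -0.0, -0.002, 0.001]]
```

>>> {"api": "move_arm", "payload": {"increments": [[45, 0, -0.6, 22, 0, -0.002, 0.002], [45, 0, -0.6, 22, 0, -0.002, 0.002], [45, 0, 0, 20, 0, -0.002, 0.002], [45, 0, 0, 15, 0, -0.002, 0.002], [45, 0, 0, 4, 0, 0, 0]]}}

```text
time: 6.18
tool_pos: [0.4944, -0.186, 0.0012]
tool_rot: [-3.134, 0.004, 0.412]
contact_force: [0.6, -0.6, 0.2]
opening: 0.0449
```

```bash
python3 plan.py .4974 -.1847 .006 .416 45 1;python3 - <<'E'
from h import *
snap('side','side2');crop('side2',200,150,110,90,7,'s5')
E
```

```text
t 6.17 pos [ 0.4944 -0.186   0.0012] rot [-3.134  0.004  0.412] F [ 0.6 -0.6  0.2] op 0.0449
[[45.0, 3.3, -0.0, -4.8, -0.007, 0.004, -0.004]]
```

View pics/s5.png

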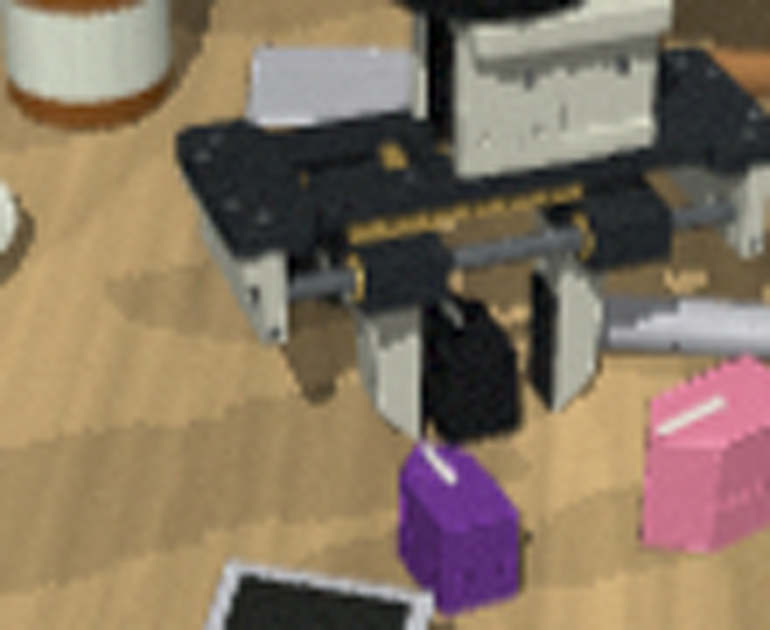

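Side crop: the small black knob stands between the fingers (crop 470,370). It is a bit low; I'll correct and close.

>>> {"api": "move_arm", "payload": {"increments": [[45, 3, 0, -6, -0.007, 0.004, 0], [45, 0, 0, 0, 0, 0, 0]]}}

```text
time: 6.48
tool_pos: [0.4982, -0.185, 0.0086]
tool_rot: [3.14, -0.002, 0.412]
contact_force: [-0.7, 0.7, 0.0]
opening: 0.0451
```

```bash
python3 plan.py .4974 -.1847 .006 .416 45 1
```

```text
t 6.47 pos [ 0.4982 -0.185   0.0086] rot [ 3.14e+00 -2.00e-03  4.12e-01] F [-0.7  0.7  0. ] op 0.0451
[[45.0, -0.6, -0.6, 2.6, 0.002, -0.002, -0.004]]
```

>>> {"api": "move_arm", "payload": {"increments": [[45, -0.5, -0.5, 2, 0, -0.002, 0], [20, 0, 0, 0, 0, 0, 0], [20, 0, 0, 0, 0, 0, 0], [20, 0, 0, 0, 0, 0, 0], [20, 0, 0, 0, 0, 0, 0]], "newtons": 25}}

```text
time: 7.1
tool_pos: [0.4981, -0.1849, 0.0077]
tool_rot: [3.138, -0.001, 0.412]
contact_force: [0.2, 0.2, 0.8]
opening: 0.0256
```

```bash
python3 plan.py .4974 -.1847 .12 .416 20 3
```

```text
t 7.1 pos [ 0.4981 -0.1849  0.0077] rot [ 3.138e+00 -1.000e-03  4.120e-01] F [0.2 0.2 0.8] op 0.0256
[[20.0, -0.1, -0.0, -37.4, 0.001, -0.0, -0.001], [20.0, -0.2, -0.1, -37.4, 0.001, -0.0, -0.001], [20.0, -0.2, -0.1, -37.4, 0.001, -0.0, -0.001]]
```

>>> {"api": "move_arm", "payload": {"increments": [[20, 0, 0, -37, 0, 0, 0], [20, 0, 0, -37, 0, 0, 0], [20, 0, 0, -37, 0, 0, 0], [20, 0, 0, 0, 0, 0, 0]]}}

```text
time: 7.6
tool_pos: [0.4972, -0.1845, 0.1208]
tool_rot: [3.14, 0.001, 0.412]
contact_force: [0.2, -0.9, -0.5]
opening: 0.0262
```

```bash
python3 plan.py .549 .104 .12 1.58 20 10
```

```text
t 7.6 pos [ 0.4972 -0.1845  0.1208] rot [3.14e+00 1.00e-03 4.12e-01] F [ 0.2 -0.9 -0.5] op 0.0262
[[20.0, 16.3, -24.4, 0.0, 0.0, 0.0, -0.117], [20.0, 19.0, -22.3, 0.0, 0.0, 0.0, -0.117], [20.0, 21.5, -19.9, 0.0, 0.0, 0.0, -0.117], [20.0, 23.7, -17.3, 0.1, 0.0, 0.0, -0.117], [20.0, 25.5, -14.4, 0.1, 0.0, 0.0, -0.117], [20.0, 27.0, -11.3, 0.1, 0.0, 0.0, -0.117], [20.0, 28.2, -8.1, 0.1, 0.0, 0.0, -0.117], [20.0, 28.9, -4.8, 0.1, 0.0, 0.0, -0.117], [20.0, 29.3, -1.4, 0.1, 0.0, 0.0, -0.117], [20.0, 29.2, 2.0, 0.1, 0.0, 0.0, -0.117]]
```

>>> {"api": "move_arm", "payload": {"increments": [[20, 16, -24, 0, 0, 0, -0.117], [20, 19, -22, 0, 0, 0, -0.117], [20, 21, -20, 0, 0, 0, -0.117], [20, 24, -17, 0, 0, 0, -0.117], [20, 25, -14, 0, 0, 0, -0.117], [20, 27, -11, 0, 0, 0, -0.117], [20, 28, -8, 0, 0, 0, -0.117], [20, 29, -5, 0, 0, 0, -0.117], [20, 29, -1, 0, 0, 0, -0.117], [20, 29, 2, 0, 0, 0, -0.117]]}}

```text
time: 8.85
tool_pos: [0.5392, 0.1099, 0.1079]
tool_rot: [-3.122, -0.002, 1.615]
contact_force: [0.0, -0.1, -1.3]
opening: 0.0258
```

```bash
python3 plan.py .549 .104 .095 1.58 20 2
```

```text
t 8.85 pos [0.5392 0.1099 0.1079] rot [-3.122e+00 -2.000e-03  1.615e+00] F [ 0.  -0.1 -1.3] op 0.0258
[[20.0, -3.2, 4.9, 6.3, -0.01, -0.001, 0.018], [20.0, -3.1, 4.9, 6.4, -0.01, -0.001, 0.018]]
```

>>> {"api": "move_arm", "payload": {"increments": [[20, -3, 5, 6, -0.01, 0, 0.018], [20, -3, 5, 5, -0.01, 0, 0.018], [20, 0, 0, 0, 0, 0, 0]]}}

```text
time: 9.22
tool_pos: [0.548, 0.1043, 0.093]
tool_rot: [-3.137, -0.001, 1.577]
contact_force: [-0.2, -0.3, 0.2]
opening: 0.0257
```

```bash
python3 plan.py .549 .104 .095 1.58 20 1;python3 - <<'E'
from h import *
snap('side','side3');crop('side3',180,220,90,80,7.5,'s6'); snap('top','top3')
E
```

```text
t 9.22 pos [0.548  0.1043 0.093 ] rot [-3.137e+00 -1.000e-03  1.577e+00] F [-0.2 -0.3  0.2] op 0.0257
[[20.0, -0.3, 1.0, -2.0, -0.004, -0.001, -0.003]]
```

View pics/s6.png

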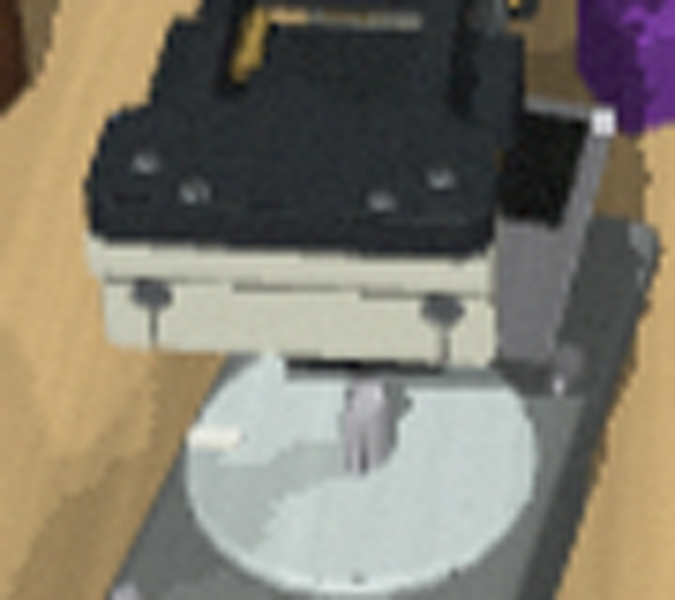

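View pics/top3.png

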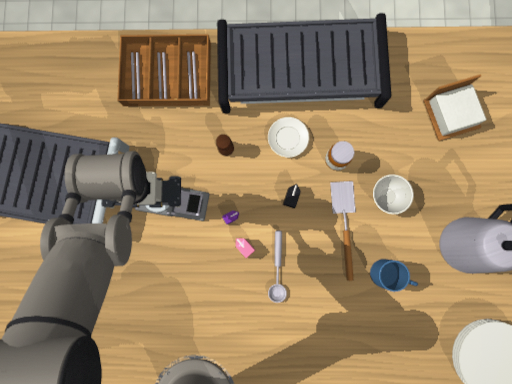

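```bash
python3 - <<'E'
from fit import *
f=lambda p,x0,y0,s:[x0+(p[0]+.5)/s-.5,y0+(p[1]+.5)/s-.5]
th=np.linspace(0,2*np.pi,720)
def circ(d,c,z=.049,r=.041): return np.array([proj(d,[c[0]+r*np.cos(t),c[1]+r*np.sin(t),z]) for t in th])
T=np.r_[f((131,128),130,170,10),f((421,425),130,170,10)]; Sd=np.r_[f((117,315),190,225,8),f((492,583),190,225,8)]
# radial edge refinement: for each angle, find strongest gradient along the radius in upsampled grey
def refine(d,c0,angs,z=.049):
    g=cv2.GaussianBlur(d['img'].astype(np.float32).mean(2),(3,3),0.7); c=np.array(c0)
    for it in range(4):
        res=[];A=[]
        for t in angs:
            rr=np.arange(.036,.0465,.00025); uv=np.array([proj(d,[c[0]+r*np.cos(t),c[1]+r*np.sin(t),z]) for r in rr]).astype(np.float32)
            v=cv2.remap(g,uv[:,0].reshape(-1,1),uv[:,1].reshape(-1,1),cv2.INTER_CUBIC).ravel(); dv=np.gradient(v); i=np.argmin(dv)
            if dv[i]<-1.5: res.append(rr[i]-.041);A.append([np.cos(t),np.sin(t),1])
        A=np.array(A);res=np.array(res); s=least_squares(lambda q:(A@q-res),[0,0,0],loss='soft_l1',f_scale=.0005).x; c=c+s[:2]
    return c,s[2],len(res),np.median(abs(A@[0,0,s[2]]-res))
al=np.arange(-np.pi,np.pi,.05)
print('top',refine(a,[.55,.104],[t for t in al if abs(t)>.25]))
# side camera sits at -? use angles on far side of camera for clean top edge
print('side',refine(b,[.55,.104],[t for t in al if abs(t)>.25]),refine(b,[.55,.104],[t for t in al if abs(t)>.25 and np.sin(t)<.5]))
for q in((.55,.1043),):
  for d,n,x,y,w,h,s in((a,'top0',145,185,30,26,20),(b,'side0',203,262,52,40,12)):
    I=cv2.resize(d['img'][y:y+h,x:x+w,::-1],None,fx=s,fy=s,interpolation=cv2.INTER_CUBIC)
    g=lambda P:((np.array(P)-[x,y]+.5)*s-.5).round().astype(np.int32).reshape(-1,1,2)
    cv2.polylines(I,[g(circ(d,q))],True,(0,0,255),1)
    for z,col in((.069,(0,255,0)),(.049,(255,0,0))):
        D=[proj(d,[q[0]+.007*np.cos(t),q[1]+.007*np.sin(t),z]) for t in np.linspace(1.128,2*np.pi-1.128,60)]
        cv2.polylines(I,[g(D)],True,col,1)
    cv2.imwrite(f'pics/ov_{n}.png',I)
E
```

```text
top (array([0.55005906, 0.10477282]), np.float64(-0.0007030919834159123), 116, np.float64(0.0005469080165840888))
side (array([0.55004108, 0.10791715]), np.float64(-0.0002034683690830365), 105, np.float64(0.00045346836908303676)) (array([0.55003352, 0.1069516 ]), np.float64(-0.0005229892432298231), 63, np.float64(0.00027298924322982285))
```

View pics/ov_top0.png

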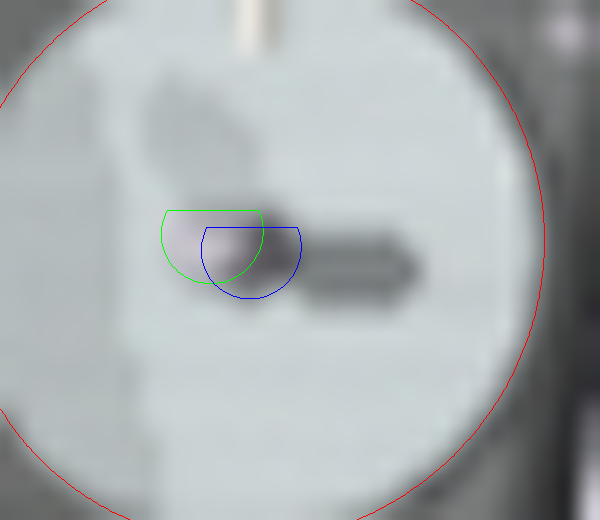

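View pics/ov_side0.png

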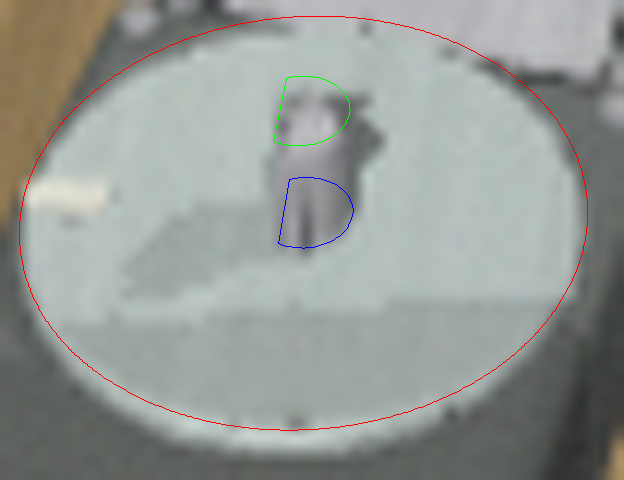

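```bash
python3 plan.py .5502 .1055 .079 1.578 20 2
```

```text
t 9.32 pos [0.5481 0.1045 0.0936] rot [-3.138e+00 -1.000e-03  1.578e+00] F [-0.8  0.1  0.6] op 0.0257
[[20.0, 0.5, 1.1, 7.3, -0.002, -0.001, -0.0], [20.0, 0.5, 1.1, 7.3, -0.002, -0.001, -0.0]]
```

>>> {"api": "move_arm", "payload": {"increments": [[20, 0.5, 1.1, 6, -0.002, 0, 0], [20, 0.5, 1, 5, -0.002, 0, 0], [20, 0, 0, 0, 0, 0, 0]]}}

```text
time: 9.7
tool_pos: [0.5504, 0.1047, 0.0822]
tool_rot: [3.14, -0.001, 1.576]
contact_force: [-0.1, 0.7, -0.6]
opening: 0.0259
```

```bash
python3 plan.py .5502 .1055 .079 1.578 20 1
```

```text
t 9.7 pos [0.5504 0.1047 0.0822] rot [ 3.140e+00 -1.000e-03  1.576e+00] F [-0.1  0.7 -0.6] op 0.0259
[[20.0, 0.8, -0.2, 3.2, 0.001, -0.001, -0.002]]
```

>>> {"api": "move_arm", "payload": {"increments": [[20, 0.7, -0.2, 3, 0, 0, 0], [20, 0, 0, 2, 0, 0, 0], [20, 0, 0, 2, 0, 0, 0]]}}

```text
time: 10.07
tool_pos: [0.5504, 0.1056, 0.0751]
tool_rot: [3.14, -0.001, 1.576]
contact_force: [-0.2, 0.7, -0.1]
opening: 0.0261
```

>>> {"api": "move_arm", "payload": {"increments": [[20, 0, 0, 2, 0, 0, 0], [20, 0, 0, 1, 0, 0, 0]]}}

```text
time: 10.32
tool_pos: [0.5504, 0.1056, 0.0718]
tool_rot: [3.14, -0.001, 1.576]
contact_force: [0.0, -0.0, 0.1]
opening: 0.0257
```

>>> {"api": "move_arm", "payload": {"increments": [[20, 0, 0, 3, 0, 0, 0], [20, 0, 0, 2, 0, 0, 0], [20, 0, 0, 1, 0, 0, 0]]}}

```text
time: 10.7
tool_pos: [0.5504, 0.1056, 0.0654]
tool_rot: [3.14, -0.001, 1.576]
contact_force: [0.5, 0.2, -0.2]
opening: 0.0259
```

>>> {"api": "move_arm", "payload": {"increments": [[20, 0, 0, 2, 0, 0, 0], [20, 0, 0, 1, 0, 0, 0], [20, 0, 0, 0, 0, 0, 0]], "newtons": 40}}

```text
time: 11.08
tool_pos: [0.5505, 0.1056, 0.0629]
tool_rot: [3.139, -0.001, 1.576]
contact_force: [-1.9, -0.7, 3.9]
opening: 0.0259
```

>>> {"api": "move_arm", "payload": {"increments": [[20, 0, 0, 2, 0, 0, 0], [20, 0, 0, 2, 0, 0, 0], [20, 0, 0, 1.5, 0, 0, 0]]}}

```text
time: 11.45
tool_pos: [0.5507, 0.1056, 0.0584]
tool_rot: [3.138, -0.001, 1.576]
contact_force: [-6.2, -0.3, 17.9]
opening: 0.026
```

>>> {"api": "move_arm", "payload": {"increments": [[20, 0, 0, 0.5, 0, 0, 0], [20, 0, 0, 0.5, 0, 0, 0]]}}

```text
time: 11.7
tool_pos: [0.5506, 0.1056, 0.0586]
tool_rot: [3.138, -0.001, 1.577]
contact_force: [-3.7, 0.0, 8.3]
opening: 0.0256
```

```bash
python3 - <<'E'
from h import *
snap('side','side4');snap('top','top4');s=robot.observe();print(s['time'],s['tool_pos'],s['tool_rot'],s['contact_force'])
crop('side4',180,220,90,80,4.4,'s7');crop('top4',130,160,90,80,4.4,'t7')
cv2.imwrite('pics/c7.png',np.hstack([cv2.imread('pics/s7.png'),cv2.imread('pics/t7.png')]))
E
```

```text
11.8 [0.5506115  0.10565562 0.05857307] [ 3.13771773e+00 -1.15536907e-03  1.57661492e+00] [-3.3098409  -0.47713422  9.0705065 ]
```

View pics/c7.png

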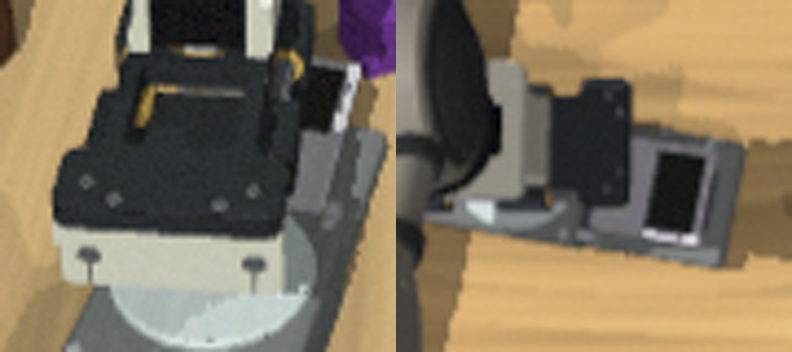

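>>> {"api": "move_arm", "payload": {"increments": [[20, 0, 0, 0.8, 0, 0, 0], [20, 0, 0, 0.8, 0, 0, 0]]}}

```text
time: 12.05
tool_pos: [0.5506, 0.1057, 0.0585]
tool_rot: [3.137, -0.001, 1.577]
contact_force: [-3.9, -0.6, 11.1]
opening: 0.0258
```

```bash
python3 - <<'E'
from h import *
s=robot.observe();print(s['time'],s['tool_pos'],s['contact_force'],s['opening']); print(robot.hand_in())
s=robot.observe();print(s['time'],s['tool_pos'],s['contact_force'],s['opening'])
E
```

```text
12.05 [0.55063448 0.10565404 0.0585242 ] [-3.89987781 -0.62199219 11.05112276] 0.02575811873372335
the job is handed in; nothing more can be done
None
the job is handed in; nothing more can be done
```

The job is handed in with the knob on the spindle and held pushed in; no verdict came back. It took 12 s of the 56 s allowed.

**What I did:**
- I pressed the reset paddle with shut fingers until the tool stood at 35–36 mm and the force rose sharply, then let it go.
- I pinched the smaller black knob, turned its nose to the collar's white mark (about 66°), and put it on the spindle.
- I pushed it in to the stop and handed in while still holding it.

**Last checks:**
- **Fit:** the knob slid on with no noticeable force. The spring was felt at a tool height of about 63 mm.
- **Pushed in:** the tool stopped at 58.5 mm, against 58.7 mm expected for fully on and at the stop. The steady push was 11 N, more than the 6.5 N the spring needs.
- **Grip:** the fingers were 25.8 mm apart on the 26 mm knob, with the grip set to 40 N.
- **Paddle:** both cameras show it back up.
- **Bystanders:** the last whole top picture, taken before the knob went on, shows the bystanders in view unmoved. After that only the spindle area was looked at.

**Disagreements and weak points:**
- The two cameras differed by about 2 mm in y, so I aimed between them.
- The gripper hid the knob at the end, so the fit rests on heights and forces, not on a direct view.
- The paddle press peaked at 38 N on the fingertips, more than it needed.
- A side force of about 4 N remained in the final hold.

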